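# Fill the spice carrier, draw out its carrying handle and hold it up

### The job

The spice carrier is to go to the table. Put the loose spice jar gently and fully down into the carrier's empty round well and let go of it; then squeeze the orange catch button in the handle's grip bar and, while the carrier still stands on the worktop, draw the handle past its first stop up to its second, fully extended stop. Lift the carrier by the handle about 6 cm and finish holding it there, level and still, all four jars in it, with the other things on the worktop left alone.

Things in the scene. Friction and masses are not known exactly. Their poses are not given: they have to be found in the camera images.
- spice_carrier: spice carrier, loose, 0.4 kg empty: pale wood block 168 x 168 mm, top 29 mm up, with a mast and telescoping handle at its centre. Origin: centre of its underside; z up, x and y along its sides (yaw -1.2 to -0.1). Round wells 48 mm wide, 18 mm deep at x, y = +-50, +-50 mm, floors 11 mm up; three hold jars, tops 117 mm up. The grip bar lies along its y, with an orange catch button on its -x side
- handle_grip (a point): centre of the black grip bar, 92 mm long (carrier y), 20 thick (x), 22 tall; 110 mm above the carrier's underside when down, 170 when out. The 32 x 15 mm orange button in the middle of its -x face stands 6.5 mm proud. Fingers closing along carrier x at the bar's middle, in the 54 mm wide lane between the jars, press it as they grip (26.5 mm across, 21.5 pressed). Grip with 20 to 30 N to lift
- carry_handle (a joint): how far the handle is drawn straight up out of the mast (m): 0 down, first stop 0.030, second stop 0.060 (end of travel). A spring catch locks it at each; it leaves 0 and passes 0.030 only while the button is held in. Locked, a pull lifts the whole carrier. Friction 1.5 N, so it stays where left. The second stop carries the loaded carrier (about 0.9 kg)
- catch_button (a joint): how far the orange catch button is pressed (m): 0 out, 0.005 fully in; 3 N to start, 7 N fully in, springs back; the catch is free beyond 0.004. While the handle is between stops and let go, it may stay in
- loose_jar_centre (a point): centre (half-way up, on the axis) of the loose spice jar: clear, reddish contents, dark blue label, green cap with blue top (20 mm); 44 mm body, 45 mm cap, 106 mm tall, about 110 g; upright on the worktop, right of the carrier. Hold it in its upper third, as the neighbours in the carrier are as high and the gripper must stay above them; fingers on the tangent about the mast have most room
- empty_well (a point): the carrier's empty well, in the carrier's frame at (-50, +50) mm: the point where the centre of a properly seated jar lies (53 mm above the well's floor, 64 mm above the carrier's underside)
- well_a (a point): the carrier's second (occupied) well, in the carrier's frame at (+50, -50) mm: the point where the centre of a properly seated jar lies (53 mm above the well's floor, 64 mm above the carrier's underside)
- well_b (a point): the carrier's third (occupied) well, in the carrier's frame at (+50, +50) mm: the point where the centre of a properly seated jar lies (53 mm above the well's floor, 64 mm above the carrier's underside)
- well_c (a point): the carrier's fourth (occupied) well, in the carrier's frame at (-50, -50) mm: the point where the centre of a properly seated jar lies (53 mm above the well's floor, 64 mm above the carrier's underside)
- jar_a_centre (a point): centre (half-way up, on the axis) of a spice jar with green cap that already stands in the second well; same size as the loose jar, about 110 g
- jar_b_centre (a point): centre (half-way up, on the axis) of a spice jar with green cap that already stands in the third well; same size as the loose jar, about 110 g
- jar_c_centre (a point): centre (half-way up, on the axis) of a spice jar with green cap that already stands in the fourth well; same size as the loose jar, about 110 g
- cabinet_edge (a point): fixed: a point on the lower front edge of the wall cabinets over the back of the worktop; they run on from y = 0.45 to the right, with door knobs about 20 mm nearer to the robot and 65 to 110 mm higher up. Wrist and forearm must pass in front of them: swing round with the hand close in (0.40 m ahead of the base)
- honey_jar: bystander: honey jar with a red lid, 65 mm wide, 100 mm tall, origin at the centre of its underside; to the right of the carrier
- mug: bystander: white mug with grey dots, 82 x 114 mm with its handle, 91 mm tall, origin at the centre of its underside
- tuna_tin: bystander: flat round tin, 86 mm wide, 40 mm tall, origin at the centre of its underside
Not all that is in view belongs to the job. What is shaped like the part that bears loose_jar_centre but purple is not meant. What is shaped like the part that bears jar_c_centre but turquoise is not meant.

How it is judged:
On the way, in this order (a step that is already met when the one before it is completed fails the run):
1. the loose jar stands fully down in the empty well and is let go, the handle still down and the carrier on the worktop (distance between loose_jar_centre and empty_well below 0.007 m and contact force between the fingers and loose_jar below 0.1 N and value of joint carry_handle below 0.01 m and height (world z) of spice_carrier below 0.008 m), for 0.2 s.
2. the handle is drawn out to its second stop while the carrier is still on the worktop (value of joint carry_handle above 0.055 m and height (world z) of spice_carrier below 0.015 m).
At the end, for the whole second after the job is handed in: For the last second: fingers grip the handle (over 2 N), handle out 0.055 m or more; carrier underside 35 to 120 mm above the worktop, tilt under 0.17 rad, speed under 0.03 m/s; loose jar within 7 mm of its place in the once empty well, the other jars within 8 mm of theirs (value of joint carry_handle above 0.055 m and height (world z) of spice_carrier between 0.035 and 0.12 m and contact force between the fingers and carry_handle above 2 N and angle between spice_carrier's own z axis and vertical below 0.17 rad and linear speed of spice_carrier below 0.03 m/s and distance between loose_jar_centre and empty_well below 0.007 m and distance between jar_a_centre and well_a below 0.008 m and distance between jar_b_centre and well_b below 0.008 m and distance between jar_c_centre and well_c below 0.008 m); the arm keeps its last pose, push and grip.
It fails at once if the carrier is lifted off the worktop before the handle is fully out (height (world z) of spice_carrier above 0.015 m and value of joint carry_handle below 0.05 m).
It fails at once if the loose jar is dropped: it falls unheld at more than 0.5 m/s (linear speed of loose_jar above 0.5 m/s and contact force between the fingers and loose_jar below 0.1 N and value of joint carry_handle below 0.01 m).
It fails at once if the carrier is tipped (angle between spice_carrier's own z axis and vertical above 0.35 rad).
It fails at once if the honey jar, the mug or the tin is moved by more than 30 mm (distance of any of honey_jar, mug, tuna_tin from where it was at the start of the episode above 0.03 m).
It also fails if it takes over 54 s, if anything falls off the work surface, if the arm or the gripper's body presses on something with over 40 N, if the wrist force passes 120 N, or if a joint passes its speed limit or range.

### The arm

A 7-joint arm with a two-finger parallel gripper is mounted at the origin on a cart in front of the work surface, level with it; the furniture and walls round the work are solid. World frame = base frame: x ahead of the robot, y to its left, z up, the work surface at z = 0. Lengths are in m, angles in rad, forces in N, time in s.
With the tool pointing down it reaches from about 0.4 to 0.9 m from the base axis. Payload 5.5 kg.
Tool frame: the origin (TCP) lies where the fingers leave the gripper's body, on its centre line; the fingertips stand 73 mm ahead of it and the grasp point (between the pads) lies 54 mm ahead of it (robot.grip_depth is the distance from the TCP to the grasp point, in m); z points along the fingers, y is the line along which they close (so a half turn about z gives the same grasp; the last joint's range is limited). The gripper opens to 85 mm and grips with 20 to 120 N. Pads are 22 mm wide; open, the fingers measure 114 mm over their backs; the gripper's body (76 mm by 85 mm) begins 54 mm behind the grasp point. The pads swing forward as they close: fully open they stand 13 mm farther back than shut.
Start: joints at [-1.072, 0.501, -0.427, 1.55, 0.221, 1.138, -0.21], TCP at [0.152, 0.632, 0.304] pointing down, gripper open.
Joint ranges: [-2.88, 2.88], [-0.31, 2.03], [-1.54, 1.56], [0.2, 2.42], [-1.41, 4.55], [0.19, 2.02], [-2.57, 2.57]. Speed limits (rad/s): [2.57, 2.57, 3.14, 3.14, 3.14, 3.14, 3.14].

### API

Orientations are given as a rotation vector (axis times angle).
In Python, from workcell import robot, cams gives the robot as it stands. The module is installed in compiled form; this text tells all that it offers.
- The arm moves only by the tool arm_command, never from a script. Its argument "moves" is a list of rows, each a list of 3 entries, a list of its own where there are three numbers: the shift along the tool's x, y, z in mm, then the turn, a rotation vector about the tool's x, y, z in rad, then the finger opening in mm, from 0 to 85.4. A call has 1 to 20 rows; each row is the pose to reach, as a shift and turn from the pose commanded when the call began, along the tool's axes at that moment; what a row does not reach only later rows make up. A row lasts 1/12 s, in which the tool goes at most 41.7 mm and 7.16 degrees, less where a joint would pass 70% of its speed; a pose out of reach is approached as far as the arm can. A call with a gripper value outside its range is refused whole. The fingers move at their own pace and stop on an object; "newtons" is the grip in N (left out, the last holds). Time passes only in rows, so rows that repeat a pose let the fingers close. It gives the time, the measured TCP pose, the force, the opening and the grip force at its end, in the units of the state.
- robot.observe(): the state, without advancing time (a new reading comes with each control period).
- cams.camera(name): name is "scene" or "side" or "wrist"; returns the picture (420x560x3 uint8, red, green, blue); there is no depth.
- cams.camera_model(name): a dict with "intrinsics" (3x3 intrinsics, pixels), "R" (3x3) and "t" (3): a world point X has camera coordinates R X + t; the wrist camera has in their place "hand_eye" (4x4, takes a point from camera to tool coordinates, whose origin is the TCP and whose axes are the flange's). Camera axes: x right, y down, z forward; pixel columns grow to the right and rows downward; lengths in m; the calibration is good to about 2 mm. A picture is of the moment at which its call begins: read the wrist's pose just before it. camera_model takes no time and is no camera call.
- robot.hand_in(): hands the job in; it is judged then, once.
The state is a dict: "time": time; "joint_pos": joint angles; "joint_vel": joint speeds; "joint_efforts": joint torques, N m; "eef_pos": TCP position; "orientation": TCP orientation; "contact_force": force on the tool from outside, world axes, zero at the start; "wrist_torque": the same for the moment, N m; "grip_width": finger opening in m; "finger_force": force on a finger pad.
Only numpy, scipy, OpenCV 4.12 (cv2) and the standard library are available. Lean on these libraries where they do the work, as an engineer would, in place of code of your own. Each camera call takes 0.05 s, during which the arm holds its last target. There are 200 camera calls.

## Working session

There is one attempt and no reset: what is moved stays moved. The work goes in short steps, Python scripts to look and compute and a tool call to move; the robot and the scene stay as the last step left them, time stands still between calls to the robot, and variables do not carry over. Pictures are saved under pics/ and viewed, at most 10 in all, crops included, and the job is handed in when it is done.

Besides the shell and the picture viewer there is one more tool, called after ">>>" as a command line: name --argument value ..., lists and objects as JSON in quotes. arm_command: Moves the arm, as the interface text tells. Its arguments: {"type":"object","properties":{"moves":{"type":"array"},"newtons":{"type":"number"}},"required":["moves"]}

```bash
mkdir -p pics; python3 - <<'E'
from workcell import robot, cams
import cv2,numpy as np
s=robot.observe(); print({k:np.round(v,3) for k,v in s.items()})
for n in ("scene","side"):
    im=cams.camera(n); np.save(f"pics/{n}0.npy",im); cv2.imwrite(f"pics/{n}0.png",im[:,:,::-1])
    print(n,{k:np.round(v,3).tolist() for k,v in cams.camera_model(n).items()})
im=cams.camera("wrist"); cv2.imwrite("pics/wrist0.png",im[:,:,::-1]);print({k:np.round(v,3).tolist() for k,v in cams.camera_model("wrist").items()})
E
```

```text
{'time': np.float64(0.0), 'joint_pos': array([-1.072,  0.502, -0.427,  1.551,  0.221,  1.138, -0.21 ]), 'joint_vel': array([ 0.001, -0.001, -0.001,  0.001,  0.001, -0.   , -0.   ]), 'joint_efforts': array([ 1.0000e-03, -5.6952e+01, -5.8160e+00, -2.8094e+01,  1.1000e-02,
        1.2000e-02,  0.0000e+00]), 'eef_pos': array([0.152, 0.631, 0.303]), 'orientation': array([-3.690e-01, -3.119e+00,  3.000e-03]), 'contact_force': array([-0.458, -0.058,  0.406]), 'wrist_torque': array([-0.057,  0.024,  0.041]), 'finger_force': np.float64(0.0), 'grip_width': np.float64(0.085)}
scene {'intrinsics': [[475.403, 0.0, 277.591], [0.0, 475.403, 209.41], [0.0, 0.0, 1.0]], 'R': [[0.733, -0.68, 0.007], [-0.439, -0.482, -0.758], [0.519, 0.552, -0.652]], 't': [-0.376, 0.381, 1.374]}
side {'intrinsics': [[466.697, 0.0, 289.296], [0.0, 466.697, 210.317], [0.0, 0.0, 1.0]], 'R': [[-0.855, -0.519, 0.004], [-0.249, 0.404, -0.88], [0.456, -0.753, -0.474]], 't': [0.355, 0.35, 1.651]}
{'intrinsics': [[354.097, 0.0, 278.672], [0.0, 354.097, 206.597], [0.0, 0.0, 1.0]], 'hand_eye': [[-0.002, -0.964, -0.266, 0.068], [1.0, -0.001, -0.001, -0.001], [0.0, -0.266, 0.964, -0.07], [0.0, 0.0, 0.0, 1.0]]}
```

View pics/scene0.png

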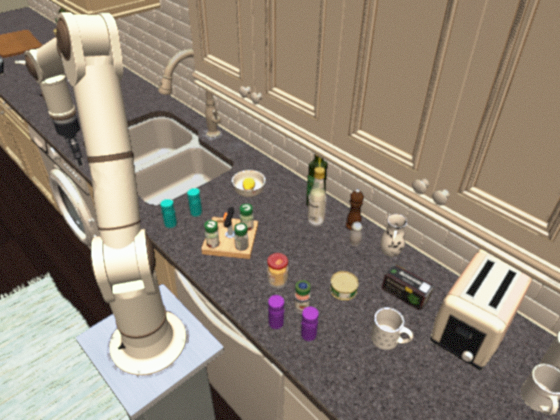

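View pics/side0.png

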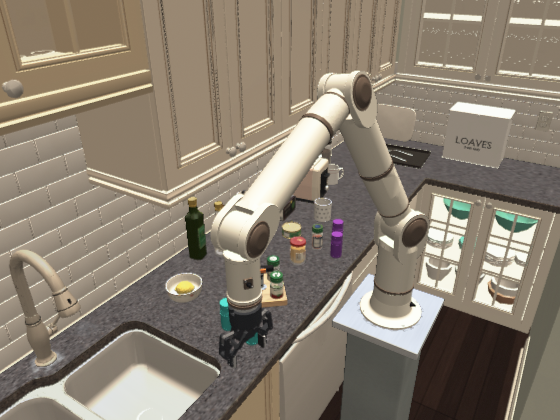

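Scene view: the carrier is at about (230,237), with jar caps at (247,211), (241,230) and (211,228). The green-capped jar stands at (303,294).

Things that could be taken for the loose jar: purple jars (276,311) and (310,323), turquoise jars (168,212) and (194,202), honey jar with a red lid (278,268). By the description it's the green-cap, blue-top jar at (303,294). I'll check it in a close crop.

```bash
python3 - <<'E'
import cv2,numpy as np
a=np.load("pics/scene0.npy")[185:345,150:350,::-1]
cv2.imwrite("pics/crop0.png",cv2.resize(a,None,fx=3.7,fy=3.7,interpolation=cv2.INTER_CUBIC))
E
```

```text
(no output)
```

View pics/crop0.png

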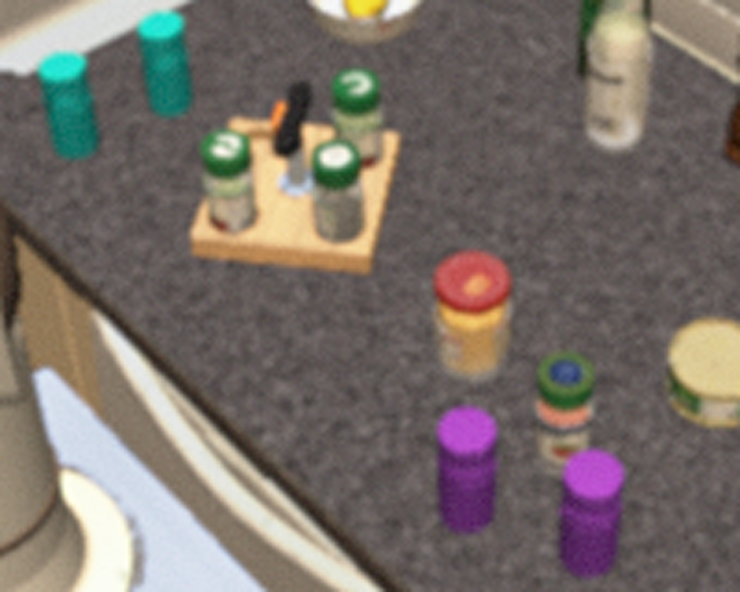

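Close crop (scale 3.7): the loose jar has a green cap with a blue top at (566,373), which is scene pixel (303,286). Carrier cap tops are at (356,83), (337,155) and (227,146). The empty well is at upper left, beside the orange button.

```bash
cat > h.py <<'E'
import numpy as np, cv2
from scipy.spatial.transform import Rotation as Rn
from workcell import robot, cams
def ray(n,uv,z,pose=None):
    m=cams.camera_model(n); K=np.array(m["intrinsics"])
    d=np.linalg.inv(K)@np.array([uv[0],uv[1],1.])
    if n=="wrist":
        p,o=pose; R=Rn.from_rotvec(o).as_matrix(); H=np.array(m["hand_eye"])
        c=np.array(p)+R@H[:3,3]; d=R@H[:3,:3]@d
    else:
        R=np.array(m["R"]); c=-R.T@np.array(m["t"]); d=R.T@d
    return c+d*(z-c[2])/d[2]
def goto(p,yaw,base=None):
    "print shift/turn in tool axes to TCP p, tool down, tool y axis (closing) at world angle yaw (mod pi)"
    s=robot.observe(); R0=Rn.from_rotvec(s["orientation"]); best=None
    for k in (0,np.pi):
        y=np.array([np.cos(yaw+k),np.sin(yaw+k),0]); z=np.array([0,0,-1.]); x=np.cross(y,z)
        r=(R0.inv()*Rn.from_matrix(np.c_[x,y,z])).as_rotvec()
        print("shift",np.round(R0.inv().apply(np.array(p)-s["eef_pos"])*1000,1),"turn",np.round(r,3))
E
python3 - <<'E'
from h import *
f=lambda u,v:(150+(u+.5)/3.7-.5,185+(v+.5)/3.7-.5)
for n,u,v,z in [("loose",566,373,.106),("A",337,155,.117),("B",356,83,.117),("C",227,146,.117),("pur1",468,432,.106),("pur2",593,475,.106),("honey",473,280,.1),("tur1",65,67,.106),("tur2",163,27,.106),("cornerR",370,252,.029),("grip",297,93,.121)]:
    print(n,f(u,v),np.round(ray("scene",f(u,v),z),4))
s=robot.observe();print(Rn.from_rotvec(s["orientation"]).as_matrix().round(3))
E
```

```text
loose (302.6081081081081, 285.44594594594594) [ 0.4116 -0.216   0.106 ]
A (240.7162162162162, 226.52702702702703) [0.4324 0.0944 0.117 ]
B (245.85135135135135, 207.06756756756755) [0.5089 0.1592 0.117 ]
C (210.98648648648648, 224.09459459459458) [0.367  0.1703 0.117 ]
pur1 (276.1216216216216, 301.3918918918919) [ 0.3143 -0.2065  0.106 ]
pur2 (309.9054054054054, 313.01351351351354) [ 0.3561 -0.2998  0.106 ]
honey (277.47297297297297, 260.31081081081084) [ 0.4294 -0.088   0.1   ]
tur1 (167.2027027027027, 202.74324324324323) [0.3266 0.3747 0.106 ]
tur2 (193.6891891891892, 191.93243243243242) [0.4314 0.3622 0.106 ]
cornerR (249.63513513513513, 252.74324324324323) [0.4295 0.0495 0.029 ]
grip (229.90540540540542, 209.77027027027026) [0.4563 0.1814 0.121 ]
[[-0.972  0.234 -0.   ]
 [ 0.234  0.972 -0.001]
 [ 0.    -0.001 -1.   ]]
```

View pics/wrist0.png

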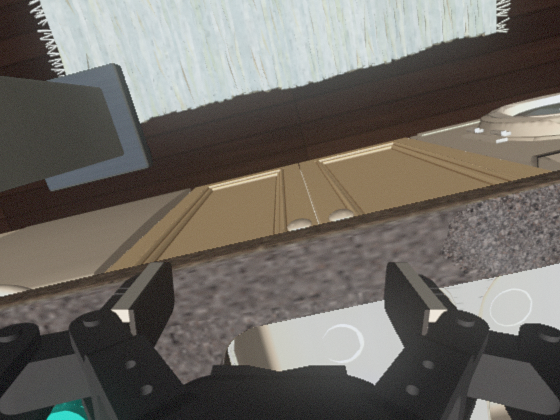

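```bash
python3 - <<'E'
from h import *
goto([.40,.20,.30],np.radians(20))
goto([.4116,-.216,.30],np.radians(-62))
E
```

```text
shift [-342.1 -361.7    3.6] turn [-0.001  0.001  0.986]
shift [-342.1 -361.7    3.6] turn [-1.000e-03 -2.000e-03 -2.156e+00]
shift [-450.6 -763.4    4.2] turn [-1.000e-03  2.000e-03  2.417e+00]
shift [-450.6 -763.4    4.2] turn [-0.001 -0.001 -0.725]
```

>>> arm_command --moves '[[[-86,-90,1],[0,0,0.12],85],[[-171,-181,2],[0,0,0.4],85],[[-256,-271,3],[0,0,0.7],85],[[-342,-362,4],[0,0,0.99],85],[[-342,-362,4],[0,0,0.99],85],[[-342,-362,4],[0,0,0.99],85],[[-342,-362,4],[0,0,0.99],85],[[-342,-362,4],[0,0,0.99],85],[[-342,-362,4],[0,0,0.99],85],[[-342,-362,4],[0,0,0.99],85],[[-342,-362,4],[0,0,0.99],85],[[-342,-362,4],[0,0,0.99],85],[[-342,-362,4],[0,0,0.99],85],[[-342,-362,4],[0,0,0.99],85]]'

```text
time: 1.32
eef_pos: [0.4008, 0.1978, 0.2998]
orientation: [1.815, 2.564, -0.0]
contact_force: [-0.5, 0.6, -0.5]
grip_width: 0.0853
finger_force: 0.0
```

```bash
python3 - <<'E'
from h import *
s=robot.observe();print(s["time"],s["eef_pos"].round(4),s["joint_pos"].round(2),s["contact_force"].round(1))
goto([.4116,-.216,.30],np.radians(-62))
E
```

```text
1.3167 [0.4008 0.1978 0.2998] [-0.5   0.11 -0.02  2.05  0.    0.98 -0.18] [-0.5  0.6 -0.5]
shift [-393.8 -127.4   -0. ] turn [0.    0.    1.421]
shift [-393.8 -127.4   -0. ] turn [-0.    0.   -1.72]
```

>>> arm_command --moves '[[[-394,-127,0],[0,0,1.42],85],[[-394,-127,0],[0,0,1.42],85],[[-394,-127,0],[0,0,1.42],85],[[-394,-127,0],[0,0,1.42],85],[[-394,-127,0],[0,0,1.42],85],[[-394,-127,0],[0,0,1.42],85],[[-394,-127,0],[0,0,1.42],85],[[-394,-127,0],[0,0,1.42],85],[[-394,-127,0],[0,0,1.42],85],[[-394,-127,0],[0,0,1.42],85],[[-394,-127,0],[0,0,1.42],85],[[-394,-127,0],[0,0,1.42],85],[[-394,-127,0],[0,0,1.42],85],[[-394,-127,0],[0,0,1.42],85],[[-394,-127,0],[0,0,1.42],85],[[-394,-127,0],[0,0,1.42],85]]'

```text
time: 2.65
eef_pos: [0.4139, -0.2125, 0.2998]
orientation: [-3.044, -0.776, -0.0]
contact_force: [-0.1, 0.4, -0.3]
grip_width: 0.0849
finger_force: 0.0
```

```bash
python3 - <<'E'
from h import *
s=robot.observe();im=cams.camera("wrist");np.save("pics/w1.npy",im);cv2.imwrite("pics/w1.png",im[:,:,::-1])
pose=(s["eef_pos"],s["orientation"]);print(s["eef_pos"].round(4),s["joint_pos"].round(2))
hsv=cv2.cvtColor(im,cv2.COLOR_RGB2HSV)
m=cv2.inRange(hsv,(50,90,25),(85,255,255))|cv2.inRange(hsv,(100,90,30),(128,255,255))
n,l,st,c=cv2.connectedComponentsWithStats(m)
for i in range(1,n):
    if st[i,4]>60: print(st[i],c[i].round(1),ray("wrist",c[i],.106,pose).round(4),ray("wrist",c[i],.098,pose).round(4))
E
```

```text
[ 0.4139 -0.2125  0.2998] [-0.02  0.15  0.48  2.03 -0.08  0.98 -0.57]
[263 173  30   9 102] [278.1 176.7] [ 0.4284 -0.2038  0.106 ] [ 0.4271 -0.2045  0.098 ]
[262 190  35  30 652] [279.3 204.7] [ 0.4096 -0.2151  0.106 ] [ 0.4077 -0.2161  0.098 ]
```

View pics/w1.png

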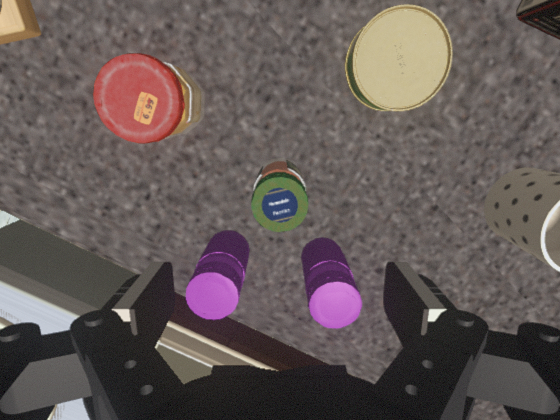

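Wrist view: the blue-topped cap is centred at (279,205), which puts the jar at about (0.410, -0.2155). The purple jars sit below it in the picture, off the finger line, so I can descend.

```bash
python3 - <<'E'
from h import *
goto([.4100,-.2155,.140],np.radians(-62))
E
```

```text
shift [ -4.7   0.6 159.9] turn [-0.   -0.    0.01]
shift [ -4.7   0.6 159.9] turn [ 0.    -0.    -3.132]
```

>>> arm_command --moves '[[[-3,0,30],[0,0,0],85],[[-3,0,65],[0,0,0],85],[[-3,0,90],[0,0,0],85],[[-3,0,95],[0,0,0],85],[[-3,0,95],[0,0,0],85],[[-3,0,95],[0,0,0],85]]'

```text
time: 3.2
eef_pos: [0.4114, -0.2152, 0.2057]
orientation: [3.045, 0.771, 0.001]
contact_force: [0.2, -0.6, -0.2]
grip_width: 0.0851
finger_force: 0.0
```

```bash
python3 - <<'E'
from h import *
s=robot.observe();print(s["eef_pos"].round(4))
goto([.4100,-.2155,.140],np.radians(-62))
E
```

```text
[ 0.4114 -0.2152  0.2057]
shift [-1.4 -0.5 65.7] turn [ 0.    -0.     0.008]
shift [-1.4 -0.5 65.7] turn [ 0.000e+00  1.000e-03 -3.134e+00]
```

>>> arm_command --moves '[[[-1,0,22],[0,0,0],85],[[-1,0,44],[0,0,0],85],[[-1,0,60],[0,0,0],85],[[-1,0,66],[0,0,0],85],[[-1,0,66],[0,0,0],85],[[-1,0,66],[0,0,0],70],[[-1,0,66],[0,0,0],60],[[-1,0,66],[0,0,0],52],[[-1,0,66],[0,0,0],46],[[-1,0,66],[0,0,0],36],[[-1,0,66],[0,0,0],36],[[-1,0,66],[0,0,0],36],[[-1,0,66],[0,0,0],36],[[-1,0,66],[0,0,0],36]]' --newtons 30

```text
time: 4.37
eef_pos: [0.4107, -0.2156, 0.14]
orientation: [3.045, 0.771, 0.003]
contact_force: [-1.5, 1.6, 7.8]
grip_width: 0.0444
finger_force: 29.7
```

>>> arm_command --moves '[[[0,0,-8],[0,0,0],36],[[0,0,-25],[0,0,0],36],[[0,0,-50],[0,0,0],36],[[0,0,-80],[0,0,0],36],[[0,0,-110],[0,0,0],36],[[0,0,-140],[0,0,0],36],[[0,0,-160],[0,0,0],36],[[0,0,-160],[0,0,0],36],[[0,0,-160],[0,0,0],36]]'

```text
time: 5.12
eef_pos: [0.4104, -0.2157, 0.3003]
orientation: [3.044, 0.771, 0.005]
contact_force: [0.4, 0.3, -1.6]
grip_width: 0.0445
finger_force: 31.1
```

```bash
python3 - <<'E'
from h import *
s=robot.observe();print(s["eef_pos"].round(4),s["grip_width"],s["contact_force"].round(2))
goto([.4435,.2352,.30],np.radians(-4.6))
E
```

```text
[ 0.4104 -0.2157  0.3003] 0.04446647405074974 [ 0.45  0.28 -1.65]
shift [ 2.436e+02 -3.808e+02  2.000e-01] turn [ 0.003 -0.002 -0.995]
shift [ 2.436e+02 -3.808e+02  2.000e-01] turn [-2.000e-03 -4.000e-03  2.147e+00]
```

>>> arm_command --moves '[[[12,-19,0],[0,0,-0.04],36],[[30,-47,0],[0,0,-0.1],36],[[50,-78,0],[0,0,-0.18],36],[[70,-109,0],[0,0,-0.26],36],[[90,-140,0],[0,0,-0.35],36],[[110,-172,0],[0,0,-0.45],36],[[130,-204,0],[0,0,-0.54],36],[[150,-235,0],[0,0,-0.63],36],[[170,-266,0],[0,0,-0.72],36],[[190,-297,0],[0,0,-0.81],36],[[210,-329,0],[0,0,-0.89],36],[[226,-354,0],[0,0,-0.95],36],[[238,-372,0],[0,0,-0.98],36],[[243,-381,0],[0,0,-0.995],36],[[243,-381,0],[0,0,-0.995],36],[[243,-381,0],[0,0,-0.995],36],[[243,-381,0],[0,0,-0.995],36],[[243,-381,0],[0,0,-0.995],36],[[243,-381,0],[0,0,-0.995],36]]'

```text
time: 6.7
eef_pos: [0.4427, 0.2336, 0.2989]
orientation: [2.311, 2.127, -0.001]
contact_force: [0.9, -0.0, -1.2]
grip_width: 0.0445
finger_force: 31.0
```

```bash
python3 - <<'E'
from h import *
s=robot.observe();im=cams.camera("wrist");np.save("pics/w2.npy",im);cv2.imwrite("pics/w2.png",im[:,:,::-1])
np.save("pics/w2pose.npy",np.r_[s["eef_pos"],s["orientation"]])
pose=(s["eef_pos"],s["orientation"]);print(s["eef_pos"].round(4),s["joint_pos"].round(2),s["grip_width"])
hsv=cv2.cvtColor(im,cv2.COLOR_RGB2HSV)
m=cv2.inRange(hsv,(45,80,20),(85,255,255))
n,l,st,c=cv2.connectedComponentsWithStats(m)
for i in range(1,n):
    if st[i,4]>60: print(st[i],c[i].round(1),ray("wrist",c[i],.117,pose).round(4))
E
```

```text
[0.4427 0.2336 0.2989] [-0.56  0.21  0.03  1.94 -0.01  1.   -0.62] 0.04451534470301854
[138   4  28  53 447] [152.3  29.4] [0.3699 0.3565 0.117 ]
[267  15  14  23  79] [273.8  26.8] [0.4485 0.3515 0.117 ]
[242  31  38  29 224] [263.4  50. ] [0.4404 0.3382 0.117 ]
[241  38  22  10  68] [251.3  42.1] [0.4331 0.3436 0.117 ]
[ 213  245  133  103 3240] [273.3 282.2] [0.4321 0.17   0.117 ]
[160 250  47  46 824] [178.4 268.7] [0.3598 0.1876 0.117 ]
[351 252  44  44 659] [377.4 269.1] [0.5135 0.1744 0.117 ]
[295 269   7  15  64] [298.1 275.8] [0.4518 0.1739 0.117 ]
```

View pics/w2.png

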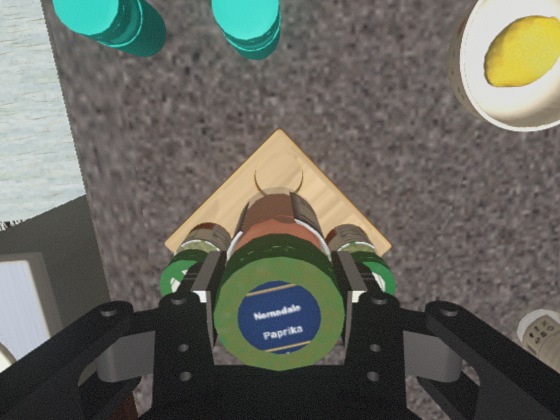

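Wrist view: the jar is held upright. The block's outer corner is at (280,129), its left corner at (166,244) and its right corner at (391,250). The empty well's rim is at (279,180). I'll fit the two outer block edges.

```bash
python3 - <<'E'
from h import *
im=np.load("pics/w2.npy");q=np.load("pics/w2pose.npy");pose=(q[:3],q[3:])
hsv=cv2.cvtColor(im,cv2.COLOR_RGB2HSV);print(hsv[150,280],hsv[215,220],hsv[120,280])
m=cv2.inRange(hsv,(8,60,130),(28,200,255)); 
n,l,st,c=cv2.connectedComponentsWithStats(m);i=l[150,280];m=(l==i);print(st[i])
def edge(cols):
    P=[]
    for u in cols:
        r=np.where(m[:,u])[0]
        if len(r): P.append(ray("wrist",(u,r[0]-.5),.029,pose)[:2])
    P=np.float32(P); vx,vy,x,y=cv2.fitLine(P,cv2.DIST_HUBER,0,.001,.001).ravel(); return np.array([x,y],float),np.array([vx,vy],float)
a,da=edge(range(180,270)); b,db=edge(range(292,380))
print(np.degrees(np.arctan2(da[1],da[0])),np.degrees(np.arctan2(db[1],db[0])))
t=np.linalg.solve(np.c_[da,-db],b-a); corner=a+da*t[0]; print("corner",corner)
# left edge = -x side (direction +y), right edge = +y side (direction x)
angy=np.arctan2(*(da*np.sign(da[0]))[::-1]); angx=np.arctan2(*(db*np.sign(db[0]))[::-1])
yaw=(angx+angy-np.pi/2)/2; R=np.array([[np.cos(yaw),-np.sin(yaw)],[np.sin(yaw),np.cos(yaw)]])
print("yaw",yaw,"centre",corner-R@[-.084,.084],"well",corner-R@[-.034,.034])
uv=np.array([279,163.]);print(ray("wrist",(279,163),.029,pose))
goto([*(corner-R@[-.034,.034]),.30],yaw+np.pi/4)
E
```

```text
[ 19  81 213] [ 18  77 221] [ 13  41 113]
[ 164  129  228  128 8533]
39.498890383420374 -50.347715584944524
corner [0.44609644 0.28409748]
yaw -0.8800720232674151 centre [0.43486655 0.16583553] well [0.44155101 0.23622955]
[0.44329124 0.2499685  0.029     ]
shift [ 2.2 -1.4 -1. ] turn [0.    0.    0.012]
shift [ 2.2 -1.4 -1. ] turn [-0.     0.    -3.129]
```

```bash
python3 - <<'E'
from h import *
im=np.load("pics/w2.npy");q=np.load("pics/w2pose.npy");pose=(q[:3],q[3:])
hsv=cv2.cvtColor(im,cv2.COLOR_RGB2HSV)
m=cv2.inRange(hsv,(100,90,30),(128,255,255))
n,l,st,c=cv2.connectedComponentsWithStats(m);i=1+st[1:,4].argmax();print(st[i],c[i])
m2=cv2.morphologyEx(np.uint8(l==i)*255,cv2.MORPH_CLOSE,np.ones((25,25)));cn,_=cv2.findContours(m2,0,1)
e=cv2.fitEllipse(cv2.convexHull(max(cn,key=len)));print(e)
p=ray("wrist",e[0],q[2]-.034,pose);print("jar top",p,"tool offset mm",Rn.from_rotvec(q[3:]).inv().apply(p-q[:3])*1000)
# expected well rim projected
mm=cams.camera_model("wrist");K=np.array(mm["intrinsics"]);H=np.array(mm["hand_eye"]);R=Rn.from_rotvec(q[3:]).as_matrix()
def proj(X):
    t=R.T@(X-q[:3]); c=H[:3,:3].T@(t-H[:3,3]); v=K@c; return v[:2]/v[2]
cr=cv2.resize(im[150:215,230:330,::-1],None,fx=6,fy=6,interpolation=cv2.INTER_CUBIC)
for w,col in (((.4416,.2362),(0,0,255)),((.4435,.2352),(255,0,0))):
    for a in np.linspace(0,2*np.pi,60): 
        x=(proj(np.array([w[0]+.024*np.cos(a),w[1]+.024*np.sin(a),.029]))-[230,150]+.5)*6
        cv2.circle(cr,tuple(int(k) for k in x),2,col,-1)
cv2.imwrite("pics/well.png",cr)
E
```

```text
[ 238  286   83   64 3501] [278.84690089 316.98543273]
((278.59906005859375, 316.7090759277344), (68.25276184082031, 83.78768920898438), 84.74676513671875)
jar top [0.44191344 0.23410043 0.26491067] tool offset mm [ 0.45042987 -0.85540389 33.99980434]
```

View pics/well.png

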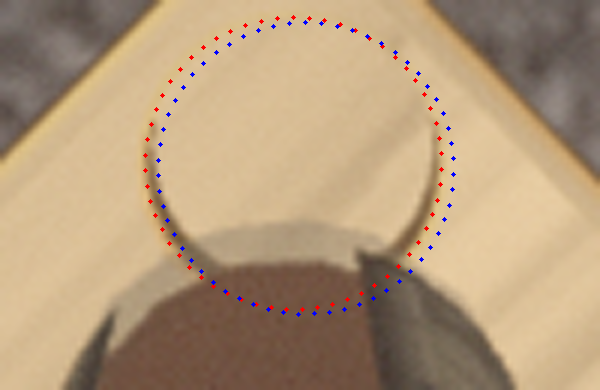

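The block-edge fit (red) lies on the well's rim and the blue circle is 2 mm off, so I'm using the red well centre (0.4416, 0.2362). Descend to just above the rim.

>>> arm_command --moves '[[[2,-1,10],[0,0,0.01],36],[[2,-1,30],[0,0,0.01],36],[[2,-1,55],[0,0,0.01],36],[[2,-1,80],[0,0,0.01],36],[[2,-1,100],[0,0,0.01],36],[[2,-1,112],[0,0,0.01],36],[[2,-1,115],[0,0,0.01],36],[[2,-1,115],[0,0,0.01],36],[[2,-1,115],[0,0,0.01],36],[[2,-1,115],[0,0,0.01],36]]'

```text
time: 7.58
eef_pos: [0.4423, 0.2377, 0.1848]
orientation: [2.319, 2.119, 0.003]
contact_force: [0.3, -0.3, -0.8]
grip_width: 0.0448
finger_force: 31.0
```

```bash
python3 - <<'E'
from h import *
s=robot.observe();im=cams.camera("wrist");np.save("pics/w3.npy",im)
cv2.imwrite("pics/w3.png",cv2.resize(im[0:330,130:430,::-1],None,fx=1.8,fy=1.8,interpolation=cv2.INTER_CUBIC))
q=np.r_[s["eef_pos"],s["orientation"]];np.save("pics/w3pose.npy",q)
pose=(s["eef_pos"],s["orientation"]);print(s["time"],s["eef_pos"].round(4),s["contact_force"].round(1),s["grip_width"])
goto([.4416,.2362,.179],-.880+np.pi/4)
hsv=cv2.cvtColor(im,cv2.COLOR_RGB2HSV)
m=cv2.inRange(hsv,(8,60,130),(28,200,255)); 
n,l,st,c=cv2.connectedComponentsWithStats(m);i=1+st[1:,4].argmax();m=(l==i);print(st[i])
E
```

```text
7.5833 [0.4423 0.2377 0.1848] [ 0.3 -0.3 -0.8] 0.04479405997517812
shift [-1.6 -0.6  5.9] turn [ 0.002 -0.001  0.004]
shift [-1.6 -0.6  5.9] turn [ 2.000e-03  3.000e-03 -3.137e+00]
[  124   146   310   166 10554]
```

View pics/w3.png

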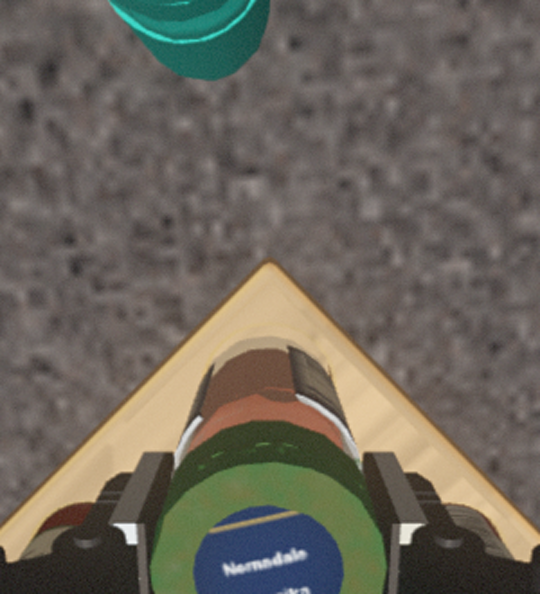

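Wrist view: the jar stands just above the well. The block's corner is at (279,145), and the far edge of the jar's base at about (277,187). I'll refit from here.

```bash
python3 - <<'E'
from h import *
im=np.load("pics/w3.npy");q=np.load("pics/w3pose.npy");pose=(q[:3],q[3:])
hsv=cv2.cvtColor(im,cv2.COLOR_RGB2HSV)
m=cv2.inRange(hsv,(8,60,130),(28,200,255));n,l,st,c=cv2.connectedComponentsWithStats(m);m=l==(1+st[1:,4].argmax())
def edge(cols):
    P=np.float32([ray("wrist",(u,np.where(m[:,u])[0][0]-.5),.029,pose)[:2] for u in cols])
    vx,vy,x,y=cv2.fitLine(P,cv2.DIST_HUBER,0,.001,.001).ravel(); return np.array([x,y],float),np.array([vx,vy],float)
a,da=edge(range(150,268)); b,db=edge(range(292,405))
t=np.linalg.solve(np.c_[da,-db],b-a); corner=a+da*t[0]
yaw=(np.arctan2(*(da*np.sign(da[0]))[::-1])+np.arctan2(*(db*np.sign(db[0]))[::-1])-np.pi/2)/2
R=np.array([[np.cos(yaw),-np.sin(yaw)],[np.sin(yaw),np.cos(yaw)]])
w=corner-R@[-.034,.034];print("yaw",yaw,"well",w)
far=ray("wrist",(277.2,187.2),q[2]-.140,pose);Rt=Rn.from_rotvec(q[3:]);print("jar bottom c",far-Rt.apply([.022,0,0]),Rt.as_matrix().round(3))
# jar-bottom side silhouettes
for u in (200,215,340,350): pass
print("well-TCP in tool mm",Rt.inv().apply([*(w-q[:2]),0])*1000)
E
```

```text
yaw -0.8811887489532197 well [0.44172694 0.23598946]
jar bottom c [0.44066628 0.23720009 0.04480503] [[ 0.09   0.996  0.002]
 [ 0.996 -0.09   0.001]
 [ 0.001  0.002 -1.   ]]
well-TCP in tool mm [-1.72946562 -0.44272202 -0.00274707]
```

>>> arm_command --moves '[[[-1.3,0.9,3],[0,0,0],36],[[-1.3,0.9,8],[0,0,0],36],[[-1.3,0.9,12],[0,0,0],36],[[-1.3,0.9,15],[0,0,0],36],[[-1.3,0.9,18],[0,0,0],36],[[-1.3,0.9,20],[0,0,0],36],[[-1.3,0.9,20],[0,0,0],36]]'

```text
time: 8.22
eef_pos: [0.4422, 0.2359, 0.1633]
orientation: [-2.319, -2.119, 0.001]
contact_force: [0.2, -0.2, -1.0]
grip_width: 0.0443
finger_force: 31.0
```

>>> arm_command --moves '[[[0,0,2],[0,0,0],36],[[0,0,4],[0,0,0],36],[[0,0,6],[0,0,0],36],[[0,0,8],[0,0,0],36],[[0,0,9.5],[0,0,0],36],[[0,0,11],[0,0,0],36],[[0,0,11],[0,0,0],36]]'

```text
time: 8.8
eef_pos: [0.4423, 0.2358, 0.1525]
orientation: [-2.319, -2.119, 0.001]
contact_force: [0.1, -0.4, -1.6]
grip_width: 0.0442
finger_force: 31.0
```

>>> arm_command --moves '[[[0,0,0.7],[0,0,0],36],[[0,0,1.4],[0,0,0],36],[[0,0,2],[0,0,0],36],[[0,0,2.5],[0,0,0],36],[[0,0,2.5],[0,0,0],36]]'

```text
time: 9.22
eef_pos: [0.4426, 0.2361, 0.151]
orientation: [-2.319, -2.119, -0.001]
contact_force: [-1.5, -0.3, 4.5]
grip_width: 0.0448
finger_force: 31.6
```

Contact came at exactly the expected seating height, so the jar is down. Release, then rise.

>>> arm_command --moves '[[[0,0,2],[0,0,0],47],[[0,0,2],[0,0,0],52],[[0,0,2],[0,0,0],60],[[0,0,2],[0,0,0],70],[[0,0,2],[0,0,0],70],[[0,0,2],[0,0,0],70],[[0,0,2],[0,0,0],70],[[0,0,2],[0,0,0],70],[[0,0,-10],[0,0,0],70],[[0,0,-35],[0,0,0],70],[[0,0,-70],[0,0,0],70],[[0,0,-110],[0,0,0],70],[[0,0,-150],[0,0,0],70],[[0,0,-150],[0,0,0],70],[[0,0,-150],[0,0,0],70]]'

```text
time: 10.47
eef_pos: [0.4438, 0.2368, 0.3034]
orientation: [2.318, 2.118, 0.01]
contact_force: [0.1, 0.2, -0.9]
grip_width: 0.0701
finger_force: 0.0
```

```bash
python3 - <<'E'
from h import *
s=robot.observe();print(s["eef_pos"].round(4),s["joint_pos"].round(2))
yaw=-.881
goto([.4360,.1655,.305],yaw)
E
```

```text
[0.4438 0.2368 0.3034] [-0.57  0.2   0.03  1.93 -0.01  1.   -0.63]
shift [-71.7  -1.4  -1.9] turn [ 0.003 -0.006  0.791]
shift [-71.7  -1.4  -1.9] turn [ 0.007  0.004 -2.351]
```

>>> arm_command --moves '[[[-24,-1,0],[0,0,0.12],70],[[-48,-1,0],[0,0,0.24],70],[[-72,-1,-1],[0,0,0.36],70],[[-72,-1,-1],[0,0,0.48],70],[[-72,-1,-1],[0,0,0.6],70],[[-72,-1,-1],[0,0,0.72],70],[[-72,-1,-1],[0.003,-0.006,0.79],70],[[-72,-1,-1],[0.003,-0.006,0.79],70],[[-72,-1,-1],[0.003,-0.006,0.79],70],[[-72,-1,-1],[0.003,-0.006,0.79],70]]'

```text
time: 11.3
eef_pos: [0.4345, 0.1642, 0.3006]
orientation: [2.953, 1.067, -0.012]
contact_force: [-0.6, -0.2, 0.2]
grip_width: 0.07
finger_force: 0.0
```

```bash
python3 - <<'E'
from h import *
s=robot.observe();im=cams.camera("wrist");np.save("pics/w4.npy",im);cv2.imwrite("pics/w4.png",im[:,:,::-1])
q=np.r_[s["eef_pos"],s["orientation"]];np.save("pics/w4pose.npy",q);pose=(q[:3],q[3:])
print(s["eef_pos"].round(4),s["joint_pos"].round(2))
hsv=cv2.cvtColor(im,cv2.COLOR_RGB2HSV)
for nm,lo,hi,z in (("orange",(4,180,120),(18,255,255),.110),("blue",(100,90,30),(128,255,255),.117),("green",(45,80,20),(85,255,255),.117)):
    m=cv2.inRange(hsv,lo,hi); n,l,st,c=cv2.connectedComponentsWithStats(m)
    for i in range(1,n):
        if st[i,4]>80: print(nm,st[i],c[i].round(1),ray("wrist",c[i],z,pose).round(4))
E
```

```text
[0.4345 0.1642 0.3006] [-0.56  0.14  0.15  2.01 -0.02  0.99 -1.27]
orange [257 177   7  41 107] [258.6 195.8] [0.4255 0.1772 0.11  ]
blue [189 111  32  39 588] [203.1 128.4] [0.4403 0.2383 0.117 ]
green [102  17  32  44 314] [120.6  40.3] [0.4514 0.3134 0.117 ]
green [ 318   96   64   65 2359] [348.  128.3] [0.5049 0.1604 0.117 ]
green [177 103  18  22 125] [185.  112.4] [0.4411 0.2543 0.117 ]
green [ 33 112  32  17  99] [ 48.3 119.6] [0.3765 0.3247 0.117 ]
green [ 186  229   59   57 1572] [216.  256.4] [0.3684 0.1732 0.117 ]
green [ 313  233   58   54 1289] [340.  257.9] [0.4287 0.0984 0.117 ]
```

View pics/w4.png

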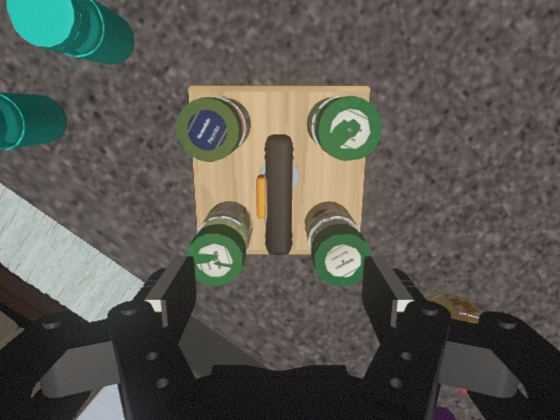

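Wrist view: all four jars are seated, with the paprika jar at (211,129). The bar runs from (279,134) to (279,255), and the orange button is at (259,196) on its left.

```bash
python3 - <<'E'
from h import *
q=np.load("pics/w4pose.npy");pose=(q[:3],q[3:])
a=ray("wrist",(279,136),.121,pose);b=ray("wrist",(279,253),.121,pose);c=(a+b)/2
print(a,b,c,np.linalg.norm(a-b),np.arctan2(*(a-b)[[1,0]])-np.pi/2)
yaw=-.881;R=np.array([[np.cos(yaw),-np.sin(yaw)],[np.sin(yaw),np.cos(yaw)]])
c2=(np.array([.4417,.2361])-R@[-.05,.05]);print(c2)
goto([*c2,.215],yaw); goto([c[0],c[1],.215],yaw)
s=robot.observe();print(s["eef_pos"])
E
```

```text
[0.47041171 0.19434487 0.121     ] [0.40305106 0.1385277  0.121     ] [0.43673139 0.16643628 0.121     ] 0.08748150273048891 -0.8788392445249585
[0.43495022 0.16571221]
shift [ 1.8 -0.9 85.8] turn [-0.001  0.008  0.003]
shift [ 1.8 -0.9 85.8] turn [-1.200e-02 -1.000e-03 -3.139e+00]
shift [ 3.7 -0.3 85.8] turn [-0.001  0.008  0.003]
shift [ 3.7 -0.3 85.8] turn [-1.200e-02 -1.000e-03 -3.139e+00]
[0.434649   0.16422662 0.30080195]
```

>>> arm_command --moves '[[[2.7,-0.5,20],[0,0.007,0.003],60],[[2.7,-0.5,45],[0,0.007,0.003],60],[[2.7,-0.5,70],[0,0.007,0.003],60],[[2.7,-0.5,95],[0,0.007,0.003],60],[[2.7,-0.5,105],[0,0.007,0.003],60],[[2.7,-0.5,105],[0,0.007,0.003],60],[[2.7,-0.5,105],[0,0.007,0.003],60]]'

```text
time: 11.93
eef_pos: [0.4362, 0.166, 0.1964]
orientation: [-2.957, -1.06, 0.001]
contact_force: [0.7, -0.3, 0.5]
grip_width: 0.0602
finger_force: 0.0
```

```bash
python3 - <<'E'
from h import *
s=robot.observe();print(s["eef_pos"].round(4),s["contact_force"].round(1),s["grip_width"])
goto([.4355,.166,.164],-.881)
E
```

```text
[0.4362 0.166  0.1964] [ 0.7 -0.3  0.5] 0.06017040280854109
shift [-0.5 -0.5 32.4] turn [-0.001  0.    -0.002]
shift [-0.5 -0.5 32.4] turn [1.00e-03 1.00e-03 3.14e+00]
```

>>> arm_command --moves '[[[-0.3,-0.3,12],[0,0,0],60],[[-0.3,-0.3,24],[0,0,0],60],[[-0.3,-0.3,31],[0,0,0],60],[[-0.3,-0.3,32],[0,0,0],60],[[-0.3,-0.3,32],[0,0,0],45],[[-0.3,-0.3,32],[0,0,0],35],[[-0.3,-0.3,32],[0,0,0],28],[[-0.3,-0.3,32],[0,0,0],15],[[-0.3,-0.3,32],[0,0,0],15],[[-0.3,-0.3,32],[0,0,0],15],[[-0.3,-0.3,32],[0,0,0],15],[[-0.3,-0.3,32],[0,0,0],15],[[-0.3,-0.3,32],[0,0,0],15]]' --newtons 26

```text
time: 13.02
eef_pos: [0.4363, 0.1666, 0.1654]
orientation: [-2.956, -1.06, -0.003]
contact_force: [-1.2, 0.9, 5.9]
grip_width: 0.0195
finger_force: 31.8
```

>>> arm_command --moves '[[[0,0,-1],[0,0,0],15],[[0,0,-2.5],[0,0,0],15],[[0,0,-4],[0,0,0],15],[[0,0,-5.5],[0,0,0],15],[[0,0,-7],[0,0,0],15],[[0,0,-7],[0,0,0],15]]'

```text
time: 13.52
eef_pos: [0.4361, 0.1664, 0.1718]
orientation: [-2.957, -1.059, -0.002]
contact_force: [0.8, 3.3, 2.0]
grip_width: 0.0193
finger_force: 31.0
```

```bash
python3 - <<'E'
from h import *
s=robot.observe();print(s["eef_pos"].round(4),s["contact_force"].round(1),s["grip_width"])
im=cams.camera("scene")
cv2.imwrite("pics/s5.png",cv2.resize(im[170:270,170:290,::-1],None,fx=5,fy=5,interpolation=cv2.INTER_CUBIC))
E
```

```text
[0.4361 0.1664 0.1718] [0.8 3.3 2. ] 0.01931934171472438
```

>>> arm_command --moves '[[[0,0,-2],[0,0,0],15],[[0,0,-4],[0,0,0],15],[[0,0,-6],[0,0,0],15],[[0,0,-8],[0,0,0],15],[[0,0,-8],[0,0,0],15],[[0,0,-8],[0,0,0],15]]'

```text
time: 14.07
eef_pos: [0.4358, 0.1661, 0.1797]
orientation: [-2.957, -1.059, -0.001]
contact_force: [1.2, 2.1, 0.5]
grip_width: 0.0198
finger_force: 31.0
```

```bash
python3 - <<'E'
from h import *
s=robot.observe();print(s["eef_pos"].round(4),s["contact_force"].round(1),s["grip_width"])
for n in ("scene","wrist"):
    im=cams.camera(n);np.save(f"pics/{n}6.npy",im);cv2.imwrite(f"pics/{n}6.png",im[:,:,::-1])
a=np.load("pics/scene6.npy")[170:270,160:280,::-1];b=np.load("pics/wrist6.npy")[:,80:480,::-1]
a=cv2.resize(a,(400,333),interpolation=cv2.INTER_CUBIC);c=np.zeros((420,800,3),np.uint8);c[:333,:400]=a;c[:,400:]=b
cv2.imwrite("pics/c6.png",c)
E
```

```text
[0.4358 0.1661 0.1797] [1.2 2.1 0.5] 0.019827197475960335
```

View pics/c6.png

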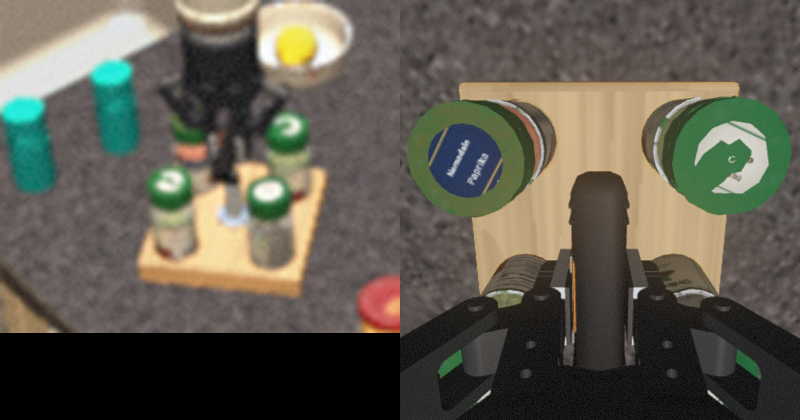

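Last picture: the left half shows the block flat on the worktop. The right half shows the fingers on the bar's middle with the orange button squeezed in. The force shows no lift, so keep drawing.

>>> arm_command --moves '[[[0,0,-2],[0,0,0],15],[[0,0,-5],[0,0,0],15],[[0,0,-8],[0,0,0],15],[[0,0,-11],[0,0,0],15],[[0,0,-14],[0,0,0],15],[[0,0,-17],[0,0,0],15],[[0,0,-20],[0,0,0],15],[[0,0,-23],[0,0,0],15],[[0,0,-23],[0,0,0],15]]'

```text
time: 14.92
eef_pos: [0.4357, 0.166, 0.203]
orientation: [-2.957, -1.059, -0.0]
contact_force: [0.3, 1.4, 2.1]
grip_width: 0.0193
finger_force: 31.0
```

>>> arm_command --moves '[[[0,0,-2],[0,0,0],15],[[0,0,-5],[0,0,0],15],[[0,0,-8],[0,0,0],15],[[0,0,-11],[0,0,0],15],[[0,0,-14],[0,0,0],15],[[0,0,-17],[0,0,0],15],[[0,0,-19],[0,0,0],15],[[0,0,-19],[0,0,0],15]]'

```text
time: 15.58
eef_pos: [0.4357, 0.166, 0.2218]
orientation: [-2.957, -1.059, -0.0]
contact_force: [0.0, -1.1, 1.6]
grip_width: 0.0195
finger_force: 31.0
```

```bash
python3 - <<'E'
from h import *
im=cams.camera("wrist");np.save("pics/w7.npy",im)
for f in ("wrist6","w7"):
    a=np.load(f"pics/{f}.npy"); g=a[:,280-0].sum(1).astype(int) if 0 else a[120:260,275].sum(1).astype(int)
    hsv=cv2.cvtColor(a,cv2.COLOR_RGB2HSV)
    r=np.abs(np.diff(g)); print(f,"bar tip row",120+r.argmax(),r.max())
    m=cv2.inRange(hsv,(8,50,130),(28,200,255)); c=np.where(m[100])[0]; rr=np.where(m[:,280])[0];print("wood top row",rr[:1],"cols at row100",c.min(),c.max())
E
```

```text
wrist6 bar tip row 170 225
wood top row [82] cols at row100 156 353
w7 bar tip row 170 237
wood top row [86] cols at row100 162 396
```

The bar is fixed relative to the gripper while the block recedes, so nothing slipped. Now the last few mm up to the stop.

>>> arm_command --moves '[[[0,0,-1],[0,0,0],15],[[0,0,-2],[0,0,0],15],[[0,0,-3],[0,0,0],15],[[0,0,-4],[0,0,0],15],[[0,0,-5],[0,0,0],15],[[0,0,-6],[0,0,0],15],[[0,0,-6],[0,0,0],15],[[0,0,-6],[0,0,0],15]]'

```text
time: 16.3
eef_pos: [0.4348, 0.1656, 0.2266]
orientation: [-2.957, -1.059, 0.003]
contact_force: [-0.9, -0.1, -8.8]
grip_width: 0.0198
finger_force: 30.0
```

The stop is reached: the wrist carries 8.8 N at 61 mm of travel. Lift slowly.

>>> arm_command --moves '[[[0,0,-1],[0,0,0],15],[[0,0,-2],[0,0,0],15],[[0,0,-4],[0,0,0],15],[[0,0,-7],[0,0,0],15],[[0,0,-11],[0,0,0],15],[[0,0,-16],[0,0,0],15],[[0,0,-21],[0,0,0],15],[[0,0,-26],[0,0,0],15],[[0,0,-31],[0,0,0],15],[[0,0,-36],[0,0,0],15],[[0,0,-41],[0,0,0],15],[[0,0,-46],[0,0,0],15],[[0,0,-51],[0,0,0],15],[[0,0,-55],[0,0,0],15],[[0,0,-58],[0,0,0],15],[[0,0,-60],[0,0,0],15],[[0,0,-61],[0,0,0],15],[[0,0,-61],[0,0,0],15],[[0,0,-61],[0,0,0],15],[[0,0,-61],[0,0,0],15]]'

```text
time: 17.97
eef_pos: [0.4356, 0.1659, 0.2881]
orientation: [-2.957, -1.059, 0.0]
contact_force: [-0.4, -0.3, -8.7]
grip_width: 0.0194
finger_force: 30.0
```

>>> arm_command --moves '[[[0,0,0],[0,0,0],15],[[0,0,0],[0,0,0],15],[[0,0,0],[0,0,0],15],[[0,0,0],[0,0,0],15],[[0,0,0],[0,0,0],15],[[0,0,0],[0,0,0],15]]'

```text
time: 18.47
eef_pos: [0.4358, 0.166, 0.2884]
orientation: [-2.957, -1.059, -0.0]
contact_force: [0.1, 0.0, -9.3]
grip_width: 0.0196
finger_force: 30.0
```

```bash
python3 - <<'E'
from h import *
s=robot.observe();print(s["eef_pos"].round(4),s["contact_force"].round(1),s["wrist_torque"].round(2),np.abs(s["joint_vel"]).max())
im=cams.camera("wrist");sc=cams.camera("scene");q=(s["eef_pos"],s["orientation"])
a=im;g=a[120:260,275].sum(1).astype(int);print("bar tip row",120+np.abs(np.diff(g)).argmax())
hsv=cv2.cvtColor(im,cv2.COLOR_RGB2HSV)
m=cv2.inRange(hsv,(8,50,130),(28,200,255));rr=np.where(m[:,280])[0]; print("wood top row",rr[0], "far edge y at z=.091:",ray("wrist",(280,rr[0]),.091,q))
# tilt: slope of far edge
P=np.float32([(u,np.where(m[60:130,u])[0][0]+60) for u in range(200,350) if m[60:130,u].any()]);print("edge slope",np.polyfit(P[:,0],P[:,1],1))
hs=cv2.cvtColor(sc,cv2.COLOR_RGB2HSV);w=cv2.inRange(hs,(8,60,130),(28,200,255))[150:270,180:290];n,l,st,c=cv2.connectedComponentsWithStats(w);print([list(st[i]) for i in range(1,n) if st[i,4]>60])
E
```

```text
[0.4358 0.166  0.2884] [ 0.1  0.  -9.3] [0.02 0.03 0.01] 0.00221069592037289
bar tip row 170
wood top row 87 far edge y at z=.091: [0.49906789 0.21730842 0.091     ]
edge slope [-1.13932225e-16  8.70000000e+01]
[[np.int32(63), np.int32(27), np.int32(18), np.int32(19), np.int32(150)], [np.int32(49), np.int32(55), np.int32(11), np.int32(13), np.int32(65)], [np.int32(19), np.int32(56), np.int32(59), np.int32(40), np.int32(1148)]]
```

```bash
python3 -c "
from workcell import robot
print(robot.hand_in())"
```

```text
the job is handed in; nothing more can be done
None
```

I seated the loose jar in the empty well, drew the handle to its second stop with the carrier on the worktop, lifted the carrier about 6 cm (level and still, 9.3 N at the wrist), and handed the job in at about 18.5 s; no verdict was returned.

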